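# Stand up the toppled logger, line up its fastener, hold the panel shut

### The arm

A 6-joint arm with a two-finger parallel gripper is mounted at the origin on a cart in front of the work surface, level with it; the furniture and walls round the work are solid. World frame = base frame: x ahead of the robot, y to its left, z up, the work surface at z = 0. Lengths are in m, angles in degrees, forces in N, time in s.
With the tool pointing down it reaches from about 0.35 to 0.85 m from the base axis. Payload 8.1 kg.
Tool frame: the origin (TCP) lies at the very end of the fingers, on their centre line; the grasp point (between the pads) lies 19 mm behind it; z points along the fingers, y is the line along which they close (so a half turn about z gives the same grasp; the last joint's range is limited). The gripper opens to 93 mm and grips with 3 to 60 N. Pads are 15 mm wide; open, the fingers measure 128 mm over their backs; the gripper's body (75 mm by 188 mm) begins 65 mm behind the grasp point.
Start: joints at [-71.413, 7.471, 85.268, -0, 87.261, -4.893], TCP at [0.239, -0.55, 0.219] pointing down, gripper open.
Joint ranges: [-169.43, 169.43], [-51.17, 129.36], [1.28, 143.12], [-76.62, 256.62], [0, 156.53], [-152.29, 152.29]. Speed limits (degrees/s): [136.94, 136.94, 159.86, 180, 180, 180].

### API

Orientations are given as [roll, pitch, yaw] about the fixed x, y, z axes, in that order (R = Rz(yaw) Ry(pitch) Rx(roll)).
In Python, from station import sensors, eyes, r gives the robot as it stands.
- The arm moves only by the tool apply_moves, never from a script. Its argument "moves" is a list of rows, each a list of 3 entries, a list of its own where there are three numbers: the finger opening in m, from 0 to 0.093, then the shift along the tool's x, y, z in m, then the turn about the tool's z in rad. A call has 1 to 12 rows; each row shifts and turns the commanded pose from where the row before left it, along the tool's axes as they then stand; what a row does not reach is not made up. A row lasts 1/10 s, in which the tool goes at most 50 mm and 8.59 degrees, less where a joint would pass 70% of its speed; a pose out of reach is approached as far as the arm can. A call with a gripper value outside its range is refused whole. The fingers move at their own pace and stop on an object; "squeeze" is the grip in N (left out, the last holds). Time passes only in rows, so rows that do not move let the fingers close. It gives the time, the measured TCP pose, the force, the opening and the grip force at its end, in the units of the state.
- sensors.get_obs(): the state, without advancing time (a new reading comes with each control period).
- eyes.snapshot(name): name is "scene" or "top" or "wrist"; returns the picture (420x560x3 uint8, blue, green, red); there is no depth.
- eyes.calibration(name): a dict with "mtx" (3x3 intrinsics, pixels), "R" (3x3) and "t" (3): a world point X has camera coordinates R X + t; the wrist camera has in their place "mount" (4x4, takes a point from camera to tool coordinates, whose origin is the TCP and whose axes are the flange's). Camera axes: x right, y down, z forward; pixel columns grow to the right and rows downward; lengths in m; the calibration is good to about 2 mm. The wrist camera is an equidistant fisheye: a pixel r from the principal point sees the ray r / f radians off the axis. A picture is of the moment at which its call begins: read the wrist's pose just before it. calibration takes no time and is no camera call.
- r.job_done(): hands the job in; it is judged then, once.
The state is a dict: "time": time; "joints": joint angles; "joint_velocities": joint speeds; "joint_torque": joint torques, N m; "eef_pos": TCP position; "eef_rot": TCP orientation; "wrist_force": force on the tool from outside, world axes, zero at the start; "torque": the same for the moment, N m; "opening": opening from 0.0 (shut) to 1.0 (fully open); "grasp_force": force on a finger pad.
Only numpy, scipy, OpenCV 4.12 (cv2) and the standard library are available. Lean on these libraries where they do the work, as an engineer would, in place of code of your own. Each camera call takes 0.05 s, during which the arm holds its last target. There are 200 camera calls.

### The job

The grey data logger has toppled on to its back: stand it upright on the desk, on its black foot, and only then turn the black wing of the quarter-turn fastener on its top until the wing lines up with the two index ridges along the panel's long direction. Then press the sprung access panel fully home, flush against its frame, and finish while still holding it pressed down with the gripper; do not let go. Leave the other things on the desk where they are.

Things in the scene. Friction and masses are not known exactly. Their poses are not given: they have to be found in the camera images.
- logger: Data logger: grey block 90 mm (x, front to back) by 60 mm (y, width) by 100 mm (z, foot to rim), 0.5-0.8 kg. Origin: centre of the foot's underside; z from foot to panel end, x from front to back. Starts on its back: x down, display side up, 90 mm high, panel end pointing away from the robot. Turned up about its lower back edge, it stands with its front to the robot, origin at desk height.
- logger_grip (a point): Point on the logger's middle axis, 65 mm above the foot; axes as the logger's. The flat sides, the best grip, lie 30 mm away along y, front and back 45 mm away along x. The mass lies low, about 38 mm above the foot, so once raised more than 50 deg from lying it settles on to its foot by itself.
- panel_top (a point): Centre of the upper face of the access panel, a plain aluminium plate 86x56x4 mm over the whole top end of the logger, 110 mm above the foot when the panel is up, 104 mm when it is home on the frame. Axes as the logger's: the index ridges and the slot below lie along x, the panel's long direction.
- panel (a joint): Travel of the panel toward the frame in m: 0 up (as it starts), 0.006 fully home. Guided straight and sprung: 2.4 N to start, 6 N at home; it rises again when let go. Unless the wing is lined up, the fastener's cross pin strikes the slotted plate after about 1.5 mm and the panel goes no further.
- wing_grip (a point): Middle of the fastener's wing, on its axis, 11.5 mm above the panel's upper face; x along the wing, z along its axis, out of the panel. The wing is a black upright bar 38 mm long, 10 mm thick, from 1 mm to 22 mm above the panel, with a white line along its top; it turns on the panel and moves down with it.
- wing (a joint): Turn of the wing in rad, counter-clockwise positive seen from above the panel (about the logger's z). 0: lined up with the index ridges and the slot, the long direction (x) of the panel. Starts between 0.5 and 1.5; stops at -0.6 and 1.6, so there is no stop at 0. Friction 0.04 N m, stays where it is left.
- tape: roll of amber tape, 58 mm across, 19 mm high, lying flat; origin under its centre; a bystander, to be left alone
- fuse_box: small brown cardboard box, 34x52x20 mm; origin under its centre; a bystander, to be left alone
- cell_a: black battery cell, 14 mm thick, 51 mm long, lying; origin on its underside; a bystander, to be left alone
- cell_b: green battery cell, 14 mm thick, 51 mm long, lying; origin on its underside; a bystander, to be left alone
- tweezers: steel tweezers, 120 mm long, 9 mm high, lying; origin on their underside; a bystander, to be left alone
Mind the look-alikes: they are no part of the job. Of the things shaped like the logger, the grey one is meant.

How it is judged (in metres and radians):
On the way, in this order (a step that is already met when the one before it is completed fails the run):
1. the logger stands upright on its foot on the desk (angle between logger's own z axis and vertical below 0.1 rad and height (world z) of logger between -0.008 and 0.012 m), for 0.2 s.
2. the wing is lined up with the slot (within 0.2 rad), the logger standing (all of step 1 and value of joint wing between -0.2 and 0.2 rad), for 0.2 s.
3. the panel is pressed home on the frame (all of step 2 and value of joint panel above 0.005 m), for 0.2 s.
At the end, for the whole second after the job is handed in: The logger stands upright (within 0.1 rad) on its foot on the desk, at rest; the wing is within 0.2 rad of the slot line; the panel is within 1 mm of fully home (travel over 5 mm of 6) and the robot is pressing it with more than 3 N, and goes on doing so (all of step 3 and linear speed of logger below 0.02 m/s and (contact force between logger and the fingers above 3 N or contact force between logger and the arm above 3 N)); the arm keeps its last pose, push and grip.
It fails at once if a bystander is shifted by more than 30 mm (distance of any of tape, fuse_box, cell_a, cell_b, tweezers from where it was at the start of the episode above 0.03 m).
It also fails if it takes over 51 s, if anything falls off the work surface, if the arm or the gripper's body presses on something with over 40 N, if the wrist force passes 120 N, or if a joint passes its speed limit or range.

## Working session

There is one attempt and no reset: what is moved stays moved. The work goes in short steps, Python scripts to look and compute and a tool call to move; the robot and the scene stay as the last step left them, time stands still between calls to the robot, and variables do not carry over. Pictures are saved under pics/ and viewed, at most 10 in all, crops included, and the job is handed in when it is done.

Besides the shell and the picture viewer there is one more tool, called after "Call:" as name(argument=value, ...) on one line, values as JSON. apply_moves: Moves the arm, as the interface text tells. Its arguments: {"type":"object","properties":{"moves":{"type":"array","items":{"type":"array"}},"squeeze":{"type":"number"}},"required":["moves"]}

```bash
mkdir -p pics; ls
python3 - <<'E'
from station import sensors, eyes, r
import cv2,numpy as np
np.set_printoptions(precision=4,suppress=True)
for n in("scene","top"):
    cv2.imwrite(f"pics/{n}0.png",eyes.snapshot(n)); print(n,eyes.calibration(n))
print(eyes.calibration("wrist")); o=sensors.get_obs(); print(o)
E
```

```text
pics
scene {'mtx': array([[454.6743,   0.    , 276.8413],
       [  0.    , 454.6743, 209.8434],
       [  0.    ,   0.    ,   1.    ]]), 'R': array([[ 0.3813, -0.9245, -0.0048],
       [-0.5696, -0.2308, -0.7888],
       [ 0.7281,  0.3035, -0.6146]]), 't': array([-0.0637,  0.3827,  0.6394])}
top {'mtx': array([[499.244 ,   0.    , 279.9789],
       [  0.    , 499.244 , 210.5826],
       [  0.    ,   0.    ,   1.    ]]), 'R': array([[-0.0098, -1.    ,  0.002 ],
       [-0.9819,  0.0092, -0.1891],
       [ 0.189 , -0.0038, -0.982 ]]), 't': array([0.1761, 0.5016, 1.0364])}
{'mtx': array([[325.1923,   0.    , 278.8432],
       [  0.    , 325.1923, 212.5239],
       [  0.    ,   0.    ,   1.    ]]), 'mount': array([[ 0.0015, -0.9614, -0.2752,  0.0773],
       [ 1.    ,  0.0017, -0.0003,  0.0006],
       [ 0.0008, -0.2752,  0.9614, -0.1658],
       [ 0.    ,  0.    ,  0.    ,  1.    ]])}
{'time': 0.1, 'joints': array([-71.415 ,   7.51  ,  85.3218,  -0.001 ,  87.2607,  -4.8933]), 'joint_velocities': array([-0.0199, -0.0417, -0.1795, -0.0198, -0.1517,  0.0106]), 'joint_torque': array([  0.0012, -56.1342, -49.3095,   0.077 ,   0.0292,  -0.    ]), 'eef_pos': array([ 0.2389, -0.5498,  0.2177]), 'eef_rot': array([-179.9077,   -0.0069,   23.4784]), 'wrist_force': array([-0.2562,  0.5024, -0.0351]), 'torque': array([-0.0051, -0.0455,  0.0234]), 'grasp_force': 0.0, 'opening': 0.9988226320471053}
```

View pics/scene0.png

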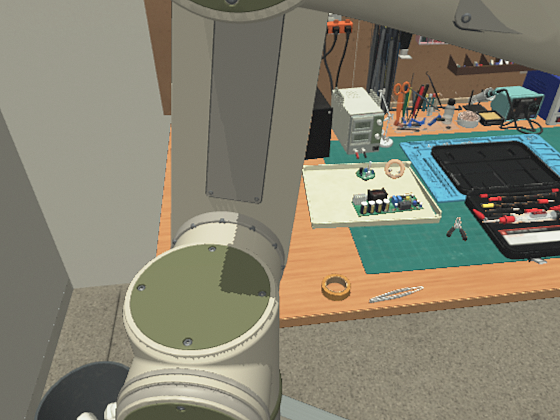

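View pics/top0.png

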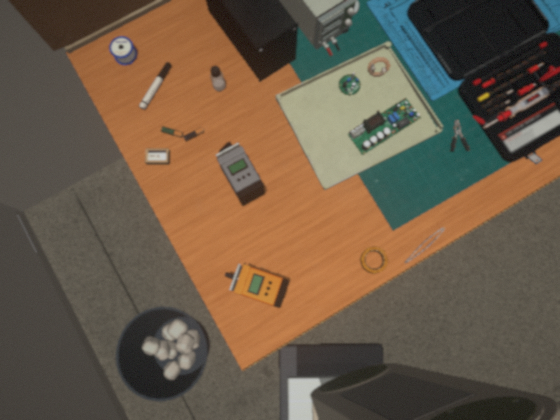

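The top view shows the grey logger at (240,172) with its panel and wing end at (226,150). The orange look-alike is at (258,285). The tape is at (373,260) and the tweezers at (425,245). The cells are probably near (172,131) and (193,135), and the box near (157,157). The other dark shapes, such as the black box at (255,35), are furniture. By colour, I choose the one at (240,172). The scene view is blocked by the arm.

```bash
cat > h.py <<'E'
import numpy as np,cv2
from scipy.spatial.transform import Rotation as Ro
from station import sensors, eyes, r
np.set_printoptions(precision=4,suppress=True)
def ray(n,uv,pose=None):
    c=eyes.calibration(n);K=c["mtx"]
    d=np.array([(uv[0]-K[0,2])/K[0,0],(uv[1]-K[1,2])/K[1,1],1.])
    if n!="wrist": return -c["R"].T@c["t"],c["R"].T@(d/np.linalg.norm(d))
    q=d[:2];th=np.hypot(*q);d=np.r_[q/th*np.sin(th),np.cos(th)]
    R=Ro.from_euler("xyz",pose[3:],degrees=True).as_matrix();M=c["mount"]
    return np.array(pose[:3])+R@M[:3,3],R@M[:3,:3]@d
def at(n,uv,z,pose=None):
    o,d=ray(n,uv,pose);return o+d*(z-o[2])/d[2]
def tri(*rays):
    A=sum(np.eye(3)-np.outer(d,d) for o,d in rays);b=sum((np.eye(3)-np.outer(d,d))@o for o,d in rays)
    p=np.linalg.solve(A,b);return p,[np.linalg.norm(np.cross(p-o,d)) for o,d in rays]
def proj(n,X):
    c=eyes.calibration(n);p=c["mtx"]@(c["R"]@np.array(X)+c["t"]);return p[:2]/p[2]
def pose():
    o=sensors.get_obs();return [*o["eef_pos"],*o["eef_rot"]]
E
python3 - <<'E'
from h import *
im=cv2.imread("pics/top0.png")
cv2.imwrite("pics/top_c.png",cv2.resize(im[115:215,130:280],None,fx=5,fy=5,interpolation=cv2.INTER_CUBIC))
for uv,z in [((240,172),.09),((258,285),.09),((373,260),.0),((157,157),0),((193,135),0),((172,131),0),((425,245),0)]: print(uv,at("top",uv,z))
print(ray("top",(280,210))[0])
E
```

```text
(240, 172) [0.5791 0.2552 0.09  ]
(258, 285) [0.342  0.2175 0.09  ]
(373, 260) [ 0.3985 -0.035   0.    ]
(157, 157) [0.6415 0.4546 0.    ]
(193, 135) [0.6942 0.3725 0.    ]
(172, 131) [0.7044 0.4218 0.    ]
(425, 245) [ 0.4309 -0.153   0.    ]
[0.2984 0.1754 1.1122]
```

View pics/top_c.png

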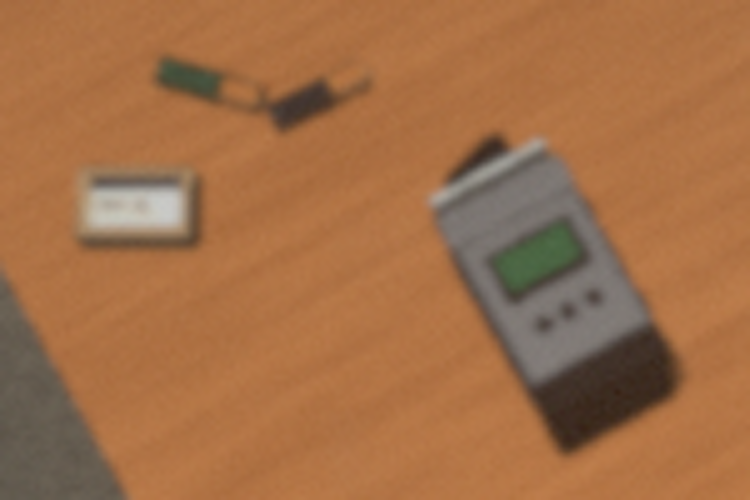

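Run:
```python
from h import *
c=lambda p:(130+(p[0]+.5)/5-.5,115+(p[1]+.5)/5-.5)
P={k:at("top",c(v),.09)for k,v in dict(pl=(432,200),pr=(546,145),l1=(460,262),l2=(535,385),r1=(585,205),r2=(650,325)).items()}
for k,v in P.items():print(k,v)
for a,b in(("l1","l2"),("r1","r2"),("pl","pr")):
  d=P[a]-P[b];print(a,np.linalg.norm(d),np.degrees(np.arctan2(d[1],d[0])))
p=pose();print(p)
# shift to view pose: TCP (.53,.23,.22)
R=Ro.from_euler("xyz",p[3:],degrees=True).as_matrix();print(R.T@(np.array([.53,.23,.26])-p[:3]))
```

```text
pl [0.6179 0.3066 0.09  ]
pr [0.6419 0.2581 0.09  ]
l1 [0.5904 0.2943 0.09  ]
l2 [0.5366 0.2621 0.09  ]
r1 [0.6151 0.2414 0.09  ]
r2 [0.5621 0.2138 0.09  ]
l1 0.06268422855122242 30.86046160198876
r1 0.059698096102201774 27.514794072802196
pl 0.05407208482984473 116.42134318720778
[np.float64(0.23889420142099518), np.float64(-0.5498478737651115), np.float64(0.21771199600797503), np.float64(-179.90773691365297), np.float64(-0.006885375428346811), np.float64(23.478411295262205)]
[ 0.5777 -0.5994 -0.0413]
```

Call:
apply_moves(moves=[[0.093, [0.029, -0.03, -0.003], 0], [0.093, [0.029, -0.03, -0.003], 0], [0.093, [0.029, -0.03, -0.003], 0], [0.093, [0.029, -0.03, -0.003], 0], [0.093, [0.029, -0.03, -0.003], 0], [0.093, [0.029, -0.03, -0.003], 0], [0.093, [0.029, -0.03, -0.003], 0], [0.093, [0.029, -0.03, -0.003], 0], [0.093, [0.029, -0.03, -0.003], 0], [0.093, [0.029, -0.03, -0.003], 0], [0.093, [0.029, -0.03, -0.003], 0], [0.093, [0.029, -0.03, -0.003], 0]])

```text
time: 1.3
eef_pos: [0.4149, -0.0797, 0.2546]
eef_rot: [180.0, 0.0, 23.5]
wrist_force: [0.4, 0.7, -0.3]
opening: 0.997
grasp_force: 0.0
```

Call:
apply_moves(moves=[[0.093, [0.029, -0.03, 0], 0], [0.093, [0.029, -0.03, 0], 0], [0.093, [0.029, -0.03, 0], 0], [0.093, [0.029, -0.03, 0], 0], [0.093, [0.029, -0.03, 0], 0], [0.093, [0.029, -0.03, 0], 0], [0.093, [0.0, 0, 0], 0], [0.093, [0, 0, 0], 0]])

```text
time: 2.1
eef_pos: [0.5023, 0.1536, 0.2538]
eef_rot: [-180.0, 0.1, 23.6]
wrist_force: [-0.5, -0.5, 0.2]
opening: 0.999
grasp_force: 0.0
```

Run:
```python
from h import *
p=pose();print(p);im=eyes.snapshot("wrist");cv2.imwrite("pics/w1.png",im);np.save("p1.npy",p)
cv2.imwrite("pics/t1.png",eyes.snapshot("scene"))
```

```text
[np.float64(0.5022749795189919), np.float64(0.15363186538181733), np.float64(0.2537548332604102), np.float64(-179.99291122646096), np.float64(0.10847683484421643), np.float64(23.603491654637104)]
```

View pics/w1.png

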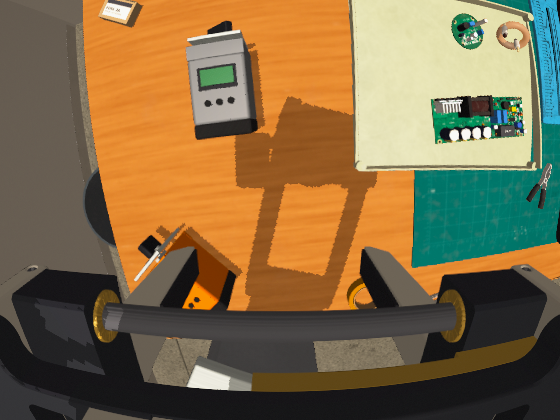

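Wrist view 1: logger panel edge at (190,43)-(242,33), front face's foot line near (195,125)-(255,118), foot bottom at (197,138)-(256,130). Now I'll take a second view from closer.

Call:
apply_moves(moves=[[0.093, [0.022, -0.025, 0], -0.04], [0.093, [0.022, -0.025, 0], -0.04], [0.093, [0, 0, 0], 0], [0.093, [0, 0, 0], 0]])

```text
time: 2.6
eef_pos: [0.5218, 0.2159, 0.2546]
eef_rot: [180.0, 0.0, 28.0]
wrist_force: [0.5, -0.1, 0.5]
opening: 0.999
grasp_force: 0.0
```

Run:
```python
from h import *
p=pose();print(p);im=eyes.snapshot("wrist");cv2.imwrite("pics/w2.png",im);np.save("p2.npy",p)
im1=cv2.imread("pics/w1.png")
a=cv2.resize(im1[10:150,170:280],None,fx=3.6,fy=3.6,interpolation=cv2.INTER_CUBIC)
b=cv2.resize(im[40:240,170:370] if 0 else im[20:220,190:350],None,fx=2.5,fy=2.5,interpolation=cv2.INTER_CUBIC)
H=max(a.shape[0],b.shape[0]);o=np.zeros((H,a.shape[1]+b.shape[1],3),np.uint8);o[:a.shape[0],:a.shape[1]]=a;o[:b.shape[0],a.shape[1]:]=b
cv2.imwrite("pics/pair.png",o);print(a.shape,b.shape)
```

```text
[np.float64(0.5217850293279782), np.float64(0.21586299058586148), np.float64(0.2545706544567404), np.float64(179.97905156746597), np.float64(0.028352962873397593), np.float64(28.022346522050523)]
(504, 396, 3) (500, 400, 3)
```

View pics/pair.png

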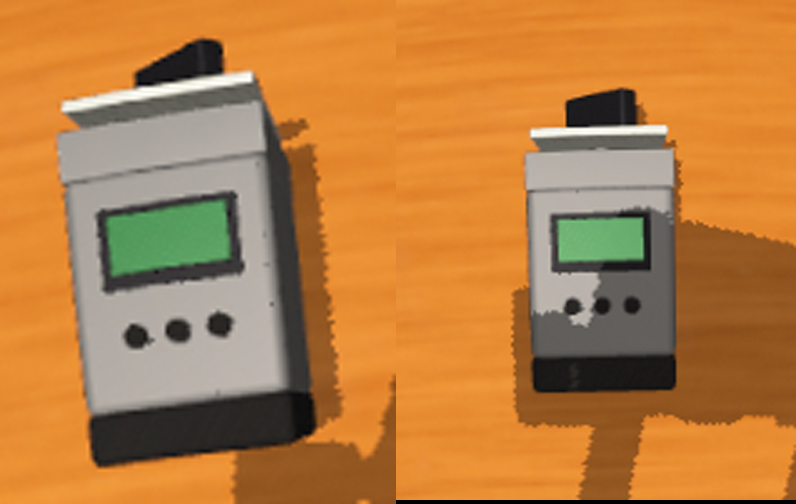

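Run:
```python
from h import *
p1=np.load("p1.npy");p2=np.load("p2.npy")
A=dict(ftL=(58,133),ftR=(265,100),fbL=(63,184),fbR=(268,152),disp=(170,242),b1=(136,336),b2=(178,330),b3=(219,324),flL=(90,416),flR=(290,391),botL=(98,465))
B=dict(ftL=(129,153),ftR=(277,150),fbL=(130,189),fbR=(278,188),disp=(204,243),b1=(177,306),b2=(206,306),b3=(236,305),flL=(137,356),flR=(279,356),botL=(137,391))
P={}
for k in A:
  a=(170+(A[k][0]+.5)/3.6-.5,10+(A[k][1]+.5)/3.6-.5);b=(190+(B[k][0]+.5)/2.5-.5,20+(B[k][1]+.5)/2.5-.5)
  P[k],e=tri(ray("wrist",a,p1),ray("wrist",b,p2));print(k,P[k],at("wrist",b,.09,p2)[:2],np.round(e[0],4))
  P[k]=at("wrist",b,.09,p2)
d=(P["ftL"]+P["ftR"]-P["flL"]-P["flR"])/2;y=np.degrees(np.arctan2(d[1],d[0]));print("len",np.linalg.norm(d),"yaw",y)
for a in("ft","fb","fl"):
  e=P[a+"L"]-P[a+"R"];print(a,np.linalg.norm(e),np.degrees(np.arctan2(e[1],e[0]))-90)
```

```text
ftL [0.6101 0.3051 0.0886] [0.6098 0.3049] 0.0002
ftR [0.6394 0.253  0.0871] [0.6384 0.2531] 0.0005
fbL [0.5969 0.2982 0.0855] [0.5969 0.2975] 0.0001
fbR [0.6252 0.2452 0.0896] [0.6249 0.2453] 0.0003
disp [0.5913 0.2608 0.0881] [0.591  0.2608] 0.0003
b1 [0.5632 0.2585 0.091 ] [0.5633 0.2584] 0.0001
b2 [0.5689 0.248  0.0904] [0.5687 0.2481] 0.0001
b3 [0.5749 0.2376 0.0917] [0.5748 0.2376] 0.0
flL [0.5365 0.2637 0.0848] [0.5375 0.2635] 0.0001
flR [0.5648 0.2121 0.0892] [0.5647 0.2122] 0.0001
botL [0.5232 0.2569 0.0816] [0.5245 0.2569] 0.0004
len 0.08382051965548136 yaw 29.390906780518065
ft 0.0591769291353315 28.928521364697048
fb 0.05923216484726026 28.18429530820042
fl 0.05808325328440762 28.00462405622544
```

The triangulated front face is 89 mm high, 59 mm wide, at yaw 28.6°, which agrees with the text. The grip will be 71 mm above the foot, at (0.599, 0.265). That keeps the gripper body clear of the wing once the logger is upright.

Call:
apply_moves(moves=[[0.093, [0.0303, -0.0025, 0.02], -0.01], [0.093, [0.0303, -0.0025, 0.02], 0], [0.093, [0.0303, -0.0025, 0.02], 0], [0.093, [0, 0, 0.03], 0], [0.093, [0, 0, 0.03], 0], [0.093, [0, 0, 0.03], 0], [0.093, [0, 0, 0.03], 0], [0.093, [0, 0, 0.03], 0], [0.093, [0, 0, 0.016], 0], [0.093, [0, 0, 0], 0], [0.093, [0, 0, 0], 0]])

```text
time: 3.75
eef_pos: [0.5989, 0.2661, 0.0298]
eef_rot: [180.0, -0.0, 28.6]
wrist_force: [-0.1, 0.4, 0.3]
opening: 1.0
grasp_force: 0.0
```

Call:
apply_moves(moves=[[0.093, [0, 0, 0.002], 0], [0.05, [0, 0, 0], 0], [0.05, [0, 0, 0], 0], [0.05, [0, 0, 0], 0], [0.05, [0, 0, 0], 0], [0.05, [0, 0, 0], 0], [0.05, [0, 0, 0], 0]], squeeze=12)

```text
time: 4.45
eef_pos: [0.5985, 0.2665, 0.0269]
eef_rot: [180.0, -0.0, 28.6]
wrist_force: [-0.0, -0.9, 1.5]
opening: 0.647
grasp_force: 12.0
```

Call:
apply_moves(moves=[[0.05, [-0.0045, 0, -0.0058], 0], [0.05, [-0.0045, 0, -0.0058], 0], [0.05, [-0.0055, 0, -0.005], 0], [0.05, [-0.0055, 0, -0.005], 0], [0.05, [-0.0062, 0, -0.0042], 0], [0.05, [-0.0062, 0, -0.0042], 0], [0.05, [-0.0068, 0, -0.003], 0], [0.05, [-0.0068, 0, -0.003], 0], [0.05, [-0.0072, 0, -0.0018], 0], [0.05, [-0.0072, 0, -0.0018], 0]])

```text
time: 5.45
eef_pos: [0.5446, 0.2373, 0.0663]
eef_rot: [-180.0, 0.0, 28.6]
wrist_force: [0.0, -1.0, -7.5]
opening: 0.645
grasp_force: 12.0
```

Run:
```python
from h import *
print(pose());a=eyes.snapshot("scene");b=eyes.snapshot("wrist");c=eyes.snapshot("top")
z=lambda i:cv2.resize(i,(400,300))
t=cv2.resize(c[120:240,160:320],(400,300),interpolation=cv2.INTER_CUBIC)
cv2.imwrite("pics/mid.png",np.vstack([np.hstack([z(a),z(b)]),np.hstack([t,t*0])]))
```

```text
[np.float64(0.544594201357742), np.float64(0.237342577516925), np.float64(0.06634454386056321), np.float64(-179.99948335127843), np.float64(0.006589163588978088), np.float64(28.636382727676022)]
```

View pics/mid.png

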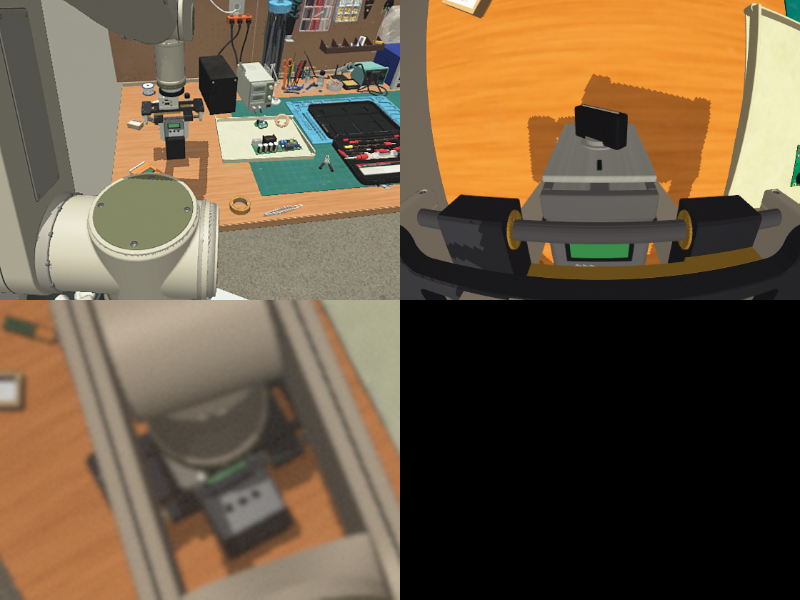

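The composite shows the logger pitching up between the pads: the panel and wing are now visible in the wrist view, and the foot points at the robot. I'll continue along the arc.

Call:
apply_moves(moves=[[0.05, [-0.0074, 0, -0.0003], 0], [0.05, [-0.0074, 0, -0.0002], 0], [0.05, [-0.0073, 0, 0.0008], 0], [0.05, [-0.0073, 0, 0.0008], 0], [0.05, [-0.007, 0, 0.002], 0], [0.05, [-0.007, 0, 0.002], 0], [0.05, [-0.0065, 0, 0.003], 0], [0.05, [-0.0065, 0, 0.003], 0], [0.05, [0, 0, 0], 0], [0.05, [0, 0, 0], 0]])

```text
time: 6.6
eef_pos: [0.4956, 0.2106, 0.0551]
eef_rot: [-180.0, -0.0, 28.6]
wrist_force: [1.1, -0.4, -6.3]
opening: 0.644
grasp_force: 12.0
```

Run:
```python
from h import *
print(pose());a=eyes.snapshot("scene");b=eyes.snapshot("wrist")
cv2.imwrite("pics/s3.png",np.hstack([cv2.resize(a[100:270,170:320],(400,453)),cv2.resize(b[100:420,130:430],(400,453))]))
```

```text
[np.float64(0.4956359626631935), np.float64(0.21059545888286965), np.float64(0.055061064471469245), np.float64(-179.99861037975248), np.float64(-0.002641450863075951), np.float64(28.62979151060354)]
```

View pics/s3.png

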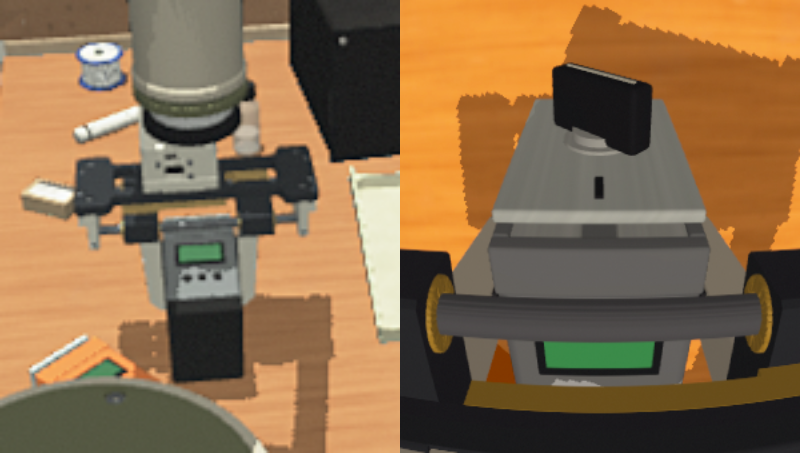

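The logger is only about 45° up. The grip carries it (6.3 N) and the pads resist pivoting. I'll lift slightly and ease the grip so the foot swings down.

Call:
apply_moves(moves=[[0.05, [0, 0, -0.006], 0], [0.05, [0, 0, -0.006], 0], [0.05, [0, 0, 0], 0]])

```text
time: 7.0
eef_pos: [0.497, 0.2111, 0.0688]
eef_rot: [180.0, -0.2, 28.6]
wrist_force: [0.9, -0.1, -7.3]
opening: 0.646
grasp_force: 12.0
```

Call:
apply_moves(moves=[[0.05, [0, 0, 0], 0], [0.05, [0, 0, 0], 0], [0.05, [0, 0, 0], 0], [0.05, [0, 0, 0], 0], [0.05, [0, 0, 0], 0]], squeeze=6)

```text
time: 7.5
eef_pos: [0.4962, 0.2108, 0.0676]
eef_rot: [180.0, -0.1, 28.6]
wrist_force: [0.6, 1.3, -1.1]
opening: 0.645
grasp_force: 6.0
```

Run:
```python
from h import *
print(pose());a=eyes.snapshot("scene");b=eyes.snapshot("wrist")
cv2.imwrite("pics/s4.png",np.hstack([cv2.resize(a[100:270,170:320],(400,453)),cv2.resize(b[100:420,130:430],(400,453))]))
```

```text
[np.float64(0.49622442627938435), np.float64(0.21083170352802605), np.float64(0.06763695868699014), np.float64(179.99140168339477), np.float64(-0.06635778135259975), np.float64(28.63560315639284)]
```

View pics/s4.png

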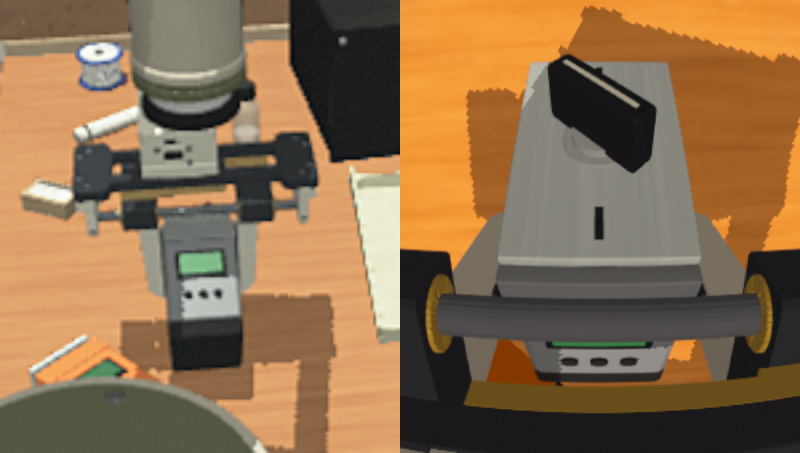

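It is now about 65° up and resting on its back edge (the wrist carries only 1.1 N). I'll keep guiding it toward the robot, then let go.

Call:
apply_moves(moves=[[0.05, [-0.005, 0, 0], 0], [0.05, [-0.005, 0, 0], 0], [0.05, [-0.005, 0, 0.001], 0], [0.05, [-0.005, 0, 0.001], 0], [0.05, [-0.005, 0, 0.001], 0], [0.05, [-0.005, 0, 0.001], 0], [0.05, [0, 0, 0], 0], [0.05, [0, 0, 0], 0]])

```text
time: 8.4
eef_pos: [0.4687, 0.1958, 0.0636]
eef_rot: [180.0, 0.0, 28.6]
wrist_force: [-1.7, -0.4, 6.3]
opening: 0.645
grasp_force: 6.0
```

Run:
```python
from h import *
print(pose());a=eyes.snapshot("scene");b=eyes.snapshot("wrist")
cv2.imwrite("pics/s5.png",np.hstack([cv2.resize(a[100:270,170:320],(400,453)),cv2.resize(b[100:420,130:430],(400,453))]))
```

```text
[np.float64(0.46873472838361974), np.float64(0.1958447990409106), np.float64(0.0635822141702765), np.float64(179.9921729479809), np.float64(0.033546889072331804), np.float64(28.63386730163575)]
```

View pics/s5.png

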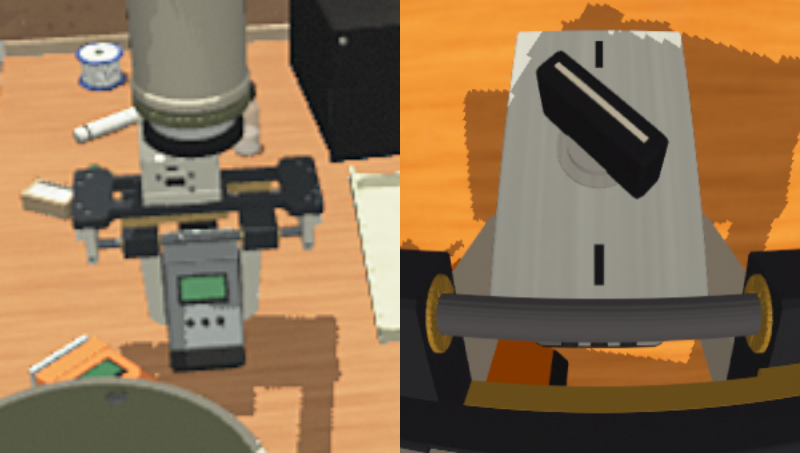

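It is almost upright now, with both ridges and the wing in view (wing about 45° counter-clockwise). I'll release it and rise.

Call:
apply_moves(moves=[[0.093, [0, 0, 0], 0], [0.093, [0, 0, 0], 0], [0.093, [0, 0, 0], 0], [0.093, [0, 0, 0], 0], [0.093, [0, 0, -0.03], 0], [0.093, [0, 0, -0.04], 0], [0.093, [0, 0, -0.04], 0], [0.093, [0, 0, -0.04], 0], [0.093, [0, 0, -0.04], 0], [0.093, [0, 0, 0], 0], [0.093, [0, 0, 0], 0]])

```text
time: 9.6
eef_pos: [0.47, 0.1964, 0.2542]
eef_rot: [180.0, -0.1, 28.6]
wrist_force: [0.7, -0.1, -1.3]
opening: 0.997
grasp_force: 0.0
```

Run:
```python
from h import *
p=pose();print(p);a=eyes.snapshot("scene");b=eyes.snapshot("wrist");np.save("p3.npy",p);cv2.imwrite("pics/w3.png",b);cv2.imwrite("pics/sc3.png",a)
cv2.imwrite("pics/s6.png",np.hstack([cv2.resize(a[100:270,170:320],(300,340)),cv2.resize(b[80:330,160:410],(500,500))[:340] if 0 else cv2.resize(b[80:330,160:410],(340,340))]))
cv2.imwrite("pics/s6.png",np.hstack([cv2.copyMakeBorder(cv2.resize(a[100:270,200:320],(240,340)),0,220,0,0,0),cv2.resize(b[60:340,140:420],(560,560),interpolation=cv2.INTER_CUBIC)]))
```

```text
[np.float64(0.4700396271013621), np.float64(0.19644414750467865), np.float64(0.25419852106203156), np.float64(179.9706724243282), np.float64(-0.13604554070514943), np.float64(28.636788107826614)]
```

View pics/s6.png

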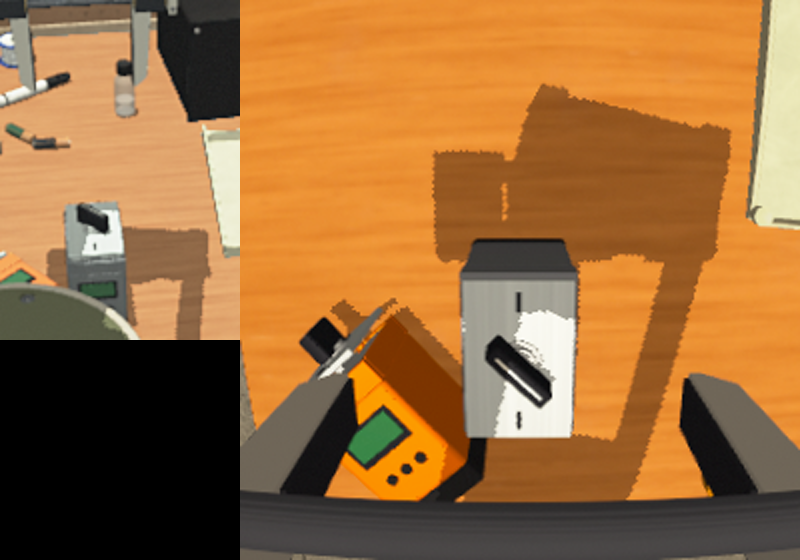

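The logger stands on its foot: panel corners at crop (462,280), (578,278), (574,437), (466,437), ridges at (519,301) and (519,419), wing top line (497,345)-(545,397).

Run:
```python
from h import *
p=np.load("p3.npy");c=lambda q:((q[0]-240+.5)/2-.5+140,(q[1]+.5)/2-.5+60)
f=lambda q,z:at("wrist",c(q),z,p)
C=[f(q,.11) for q in((462,280),(578,278),(574,437),(466,437))]
print([np.linalg.norm(C[i]-C[(i+1)%4]) for i in range(4)],np.mean(C,0))
a,b=f((519,301),.11),f((519,419),.11);d=a-b;print("ridge mid",(a+b)/2,np.linalg.norm(d),"yaw",np.degrees(np.arctan2(d[1],d[0])))
for i,j in((3,0),(2,1)):
  d=C[j]-C[i];print(np.degrees(np.arctan2(d[1],d[0])))
a,b=f((497,345),.132),f((545,397),.132);d=a-b;print("wing",(a+b)/2,np.linalg.norm(d),np.degrees(np.arctan2(d[1],d[0])))
print(proj("scene",(a+b)/2),proj("scene",C[0]),proj("scene",C[1]))
```

```text
[np.float64(0.05704461673004049), np.float64(0.08718995945419401), np.float64(0.05778200202030172), np.float64(0.0861541816891095)] [0.4349 0.1755 0.11  ]
ridge mid [0.4345 0.1758 0.11  ] 0.06451613854922952 yaw 28.74852889418695
28.536628872377335
29.029432614572734
wing [0.4381 0.1766 0.132 ] 0.035176650199548576 69.35809758974747
[247.2743 204.0913] [233.035  202.1756] [259.5754 200.0385]
```

Call:
apply_moves(moves=[[0.093, [-0.04, 0.0014, 0], 0], [0.06, [0, 0, 0.01], -0.1424], [0.06, [0, 0, 0.01], -0.1424], [0.06, [0, 0, 0.01], -0.1424], [0.06, [0, 0, 0.01], -0.1424], [0.06, [0, 0, 0.01], -0.1424], [0.06, [0, 0, 0], 0], [0.06, [0, 0, 0], 0]])

```text
time: 10.5
eef_pos: [0.4341, 0.1756, 0.2019]
eef_rot: [-179.9, 0.1, 69.2]
wrist_force: [-0.5, 0.4, -0.2]
opening: 0.647
grasp_force: 0.0
```

Run:
```python
from h import *
p=pose();print(p);b=eyes.snapshot("wrist");np.save("p4.npy",p);cv2.imwrite("pics/w4.png",b)
# where do wing ends / ridges project? sample: warp image to plane z=.132 around axis, find white line
def px(X):
    c=eyes.calibration("wrist");M=c["mount"];R=Ro.from_euler("xyz",p[3:],degrees=True).as_matrix()
    q=M[:3,:3].T@(R.T@(X-np.array(p[:3])[:,None])-M[:3,3:4]);r_=np.hypot(q[0],q[1]);th=np.arctan2(r_,q[2])
    K=c["mtx"];return K[0,0]*q[0]/r_*th+K[0,2],K[1,1]*q[1]/r_*th+K[1,2]
n=90
gx,gy=np.meshgrid(np.linspace(-.045,.045,n),np.linspace(-.045,.045,n))
for z,nm in((.132,"wing"),(.110,"panel")):
    u,v=px(np.stack([.4355+gx.ravel(),.176+gy.ravel(),np.full(n*n,z)]))
    w=cv2.remap(b,u.reshape(n,n).astype(np.float32),v.reshape(n,n).astype(np.float32),cv2.INTER_LINEAR)
    g=cv2.cvtColor(w,cv2.COLOR_BGR2GRAY);m=(g<70).astype(np.uint8)
    k,l,s,ce=cv2.connectedComponentsWithStats(m)
    for i in range(1,k):
        if s[i,4]>8:
            ys,xs=np.where(l==i);(cx,cy),wh,_=cv2.minAreaRect(np.c_[xs,ys].astype(np.float32));e=np.linalg.eigh(np.cov(xs,ys))[1][:,1]
            print(nm,"area",s[i,4],"centre",.4355+(cx-44.5)/989,.176+(cy-44.5)/989,"size mm",wh,"dir",np.degrees(np.arctan2(e[1],e[0])))
```

```text
[np.float64(0.4340734884333107), np.float64(0.17561256869581032), np.float64(0.20185584434333453), np.float64(-179.87357603797577), np.float64(0.09387209933851828), np.float64(69.18361845470638)]
wing area 43 centre 0.4668447927199191 0.1355551061678463 size mm (9.0, 5.0) dir 79.38674017472887
wing area 299 centre 0.43424406588933345 0.17845537675909615 size mm (40.36069869995117, 9.528121948242188) dir 73.95150036107624
wing area 13 centre 0.4102219413549039 0.1679110250906949 size mm (7.602630138397217, 1.3416407108306885) dir -153.36473354745337
wing area 241 centre 0.39657178968655205 0.2048169868554095 size mm (12.0, 32.0) dir 79.55469345112333
wing area 103 centre 0.4726301263359849 0.20522238618949062 size mm (3.30237078666687, 36.22896194458008) dir 117.51118375532063
wing area 183 centre 0.42062912592101986 0.20813953031688415 size mm (56.42831039428711, 4.1182146072387695) dir -150.0465792964948
wing area 14 centre 0.46118250912626785 0.19591911484088645 size mm (7.155416965484619, 1.3416407108306885) dir -151.9543763227014
panel area 356 centre 0.43158153834019924 0.17200476611130638 size mm (44.21477127075195, 10.3310546875) dir 74.07396355026563
panel area 18 centre 0.4052674432104591 0.16063094342948211 size mm (8.497057914733887, 1.7888542413711548) dir -150.27211477231
panel area 128 centre 0.4720650651428408 0.20393341965477674 size mm (3.589613199234009, 39.82438659667969) dir 117.80375794145647
panel area 241 centre 0.419415199765783 0.20598046566429948 size mm (67.60005950927734, 4.512511730194092) dir -150.33082524112345
panel area 18 centre 0.46148584120145825 0.19126794587878776 size mm (8.049844741821289, 1.7888542413711548) dir -150.86747335157844
panel area 97 centre 0.3940439838220425 0.2098725985844287 size mm (22.0, 7.0) dir 79.38959090546321
```

The ridge midpoint is (0.4334, 0.176), yaw 28.6°, so the wing axis lies under the TCP. Next I'll descend and grip the wing.

Call:
apply_moves(moves=[[0.06, [0, 0, 0.025], -0.035], [0.06, [0, 0, 0.025], 0], [0.06, [0, 0, 0.025], 0], [0.06, [0, 0, 0.009], 0], [0.06, [0, 0, 0], 0], [0.0, [0, 0, 0], 0], [0.0, [0, 0, 0], 0], [0.0, [0, 0, 0], 0], [0.0, [0, 0, 0], 0], [0.0, [0, 0, 0], 0], [0.0, [0, 0, 0], 0]], squeeze=15)

```text
time: 11.65
eef_pos: [0.435, 0.1759, 0.1193]
eef_rot: [180.0, -0.0, 71.4]
wrist_force: [0.8, -0.4, -0.9]
opening: 0.178
grasp_force: 0.0
```

Call:
apply_moves(moves=[[0.0, [0, 0, 0], 0], [0.0, [0, 0, 0], 0], [0.0, [0, 0, 0], 0]])

```text
time: 11.95
eef_pos: [0.4344, 0.176, 0.119]
eef_rot: [-179.9, 0.0, 71.4]
wrist_force: [-3.9, 1.2, 2.5]
opening: 0.107
grasp_force: 14.9
```

Call:
apply_moves(moves=[[0.0, [0, 0, 0], 0.075], [0.0, [0, 0, 0], 0.075], [0.0, [0, 0, 0], 0.075], [0.0, [0, 0, 0], 0.075], [0.0, [0, 0, 0], 0.075], [0.0, [0, 0, 0], 0.075], [0.0, [0, 0, 0], 0.075], [0.0, [0, 0, 0], 0.075], [0.0, [0, 0, 0], 0.075], [0.0, [0, 0, 0], 0.072], [0.0, [0, 0, 0], 0], [0.0, [0, 0, 0], 0]])

```text
time: 13.15
eef_pos: [0.4348, 0.1759, 0.1191]
eef_rot: [-180.0, 0.0, 28.8]
wrist_force: [-3.6, 0.9, 2.1]
opening: 0.108
grasp_force: 15.0
```

Run:
```python
from h import *
p=pose();print(p);b=eyes.snapshot("wrist");cv2.imwrite("pics/w5.png",b)
def px(X):
    c=eyes.calibration("wrist");M=c["mount"];R=Ro.from_euler("xyz",p[3:],degrees=True).as_matrix()
    q=M[:3,:3].T@(R.T@(X-np.array(p[:3])[:,None])-M[:3,3:4]);r_=np.hypot(q[0],q[1]);th=np.arctan2(r_,q[2])
    K=c["mtx"];return K[0,0]*q[0]/r_*th+K[0,2],K[1,1]*q[1]/r_*th+K[1,2]
n=120;x0,y0=p[0],p[1]
gx,gy=np.meshgrid(np.linspace(-.06,.06,n),np.linspace(-.06,.06,n))
u,v=px(np.stack([x0+gx.ravel(),y0+gy.ravel(),np.full(n*n,.11)]))
w=cv2.remap(b,u.reshape(n,n).astype(np.float32),v.reshape(n,n).astype(np.float32),cv2.INTER_LINEAR)
cv2.imwrite("pics/warp5.png",w)
g=cv2.cvtColor(w,cv2.COLOR_BGR2GRAY)
for z,m in(("dark",g<70),("bright",g>110)):
    k,l,s,ce=cv2.connectedComponentsWithStats(m.astype(np.uint8))
    for i in range(1,k):
        if s[i,4]>8:
            ys,xs=np.where(l==i);(cx,cy),wh,an=cv2.minAreaRect(np.c_[xs,ys].astype(np.float32));e=np.linalg.eigh(np.cov(xs,ys))[1][:,1]
            print(z,s[i,4],"c %.4f %.4f"%(x0+(cx-59.5)/991,y0+(cy-59.5)/991),np.round(wh,1),"dir %.1f"%np.degrees(np.arctan(e[1]/e[0])),an)
```

```text
[np.float64(0.4347976455831262), np.float64(0.17592770647917774), np.float64(0.11909788387317603), np.float64(-179.98644785529407), np.float64(0.01082629976554428), np.float64(28.75981849167803)]
dark 1596 c 0.4126 0.1351 [38. 75.] dir 10.7 90.0
dark 965 c 0.4220 0.1667 [66.2 28.6] dir 29.3 26.56505012512207
dark 1721 c 0.3944 0.2001 [39. 71.] dir -78.9 0.0
dark 436 c 0.4808 0.1998 [10.2 51.9] dir -63.0 27.7585391998291
dark 18 c 0.4635 0.1903 [9.4 1.3] dir 27.4 26.56505012512207
bright 4558 c 0.4443 0.1684 [ 83.5 136.6] dir -70.7 24.842390060424805
bright 43 c 0.3904 0.1310 [25.9  1.9] dir 29.2 28.610462188720703
bright 18 c 0.3758 0.1361 [8. 2.] dir -84.4 90.0
bright 46 c 0.4075 0.1565 [8.  6.3] dir -5.0 26.56505012512207
bright 18 c 0.3797 0.1645 [11.6  1.3] dir 28.8 26.56505012512207
bright 35 c 0.4044 0.1635 [9.8 4.5] dir 35.4 26.56505012512207
bright 63 c 0.4252 0.1699 [33.5  1.8] dir 29.0 28.810794830322266
bright 22 c 0.4923 0.1722 [ 2.6 12.6] dir -67.4 21.801406860351562
bright 631 c 0.4802 0.2102 [51. 29.] dir -68.0 90.0
bright 13 c 0.4223 0.2050 [2.2 4.9] dir -70.1 26.56505012512207
bright 11 c 0.4556 0.2232 [1.3 6.7] dir -61.7 26.56505012512207
bright 66 c 0.3879 0.2314 [ 9. 14.] dir -22.9 90.0
```

The wing's white line lies at 29.0°. The ridge and panel edges lie at 27-28°, so the two line up within 2°. Next I'll press down slowly with the wing still held.

Call:
apply_moves(moves=[[0.0, [0, 0, 0.0015], 0], [0.0, [0, 0, 0.0015], 0], [0.0, [0, 0, 0.0015], 0], [0.0, [0, 0, 0.0015], 0], [0.0, [0, 0, 0.001], 0], [0.0, [0, 0, 0], 0], [0.0, [0, 0, 0], 0]])

```text
time: 13.9
eef_pos: [0.4353, 0.1763, 0.1133]
eef_rot: [-180.0, -0.1, 28.7]
wrist_force: [-8.2, 2.3, 13.4]
opening: 0.107
grasp_force: 15.0
```

There is about 8 N of side force while gripping, so I'll release the wing and press the panel with the fingertips straddling it.

Call:
apply_moves(moves=[[0.024, [0, 0, -0.004], 0], [0.024, [0, 0, 0], 0], [0.024, [0, 0, 0], 0], [0.024, [0, 0, 0], 0]])

```text
time: 14.3
eef_pos: [0.4351, 0.1756, 0.1159]
eef_rot: [180.0, 0.0, 28.6]
wrist_force: [-0.1, -0.1, -0.6]
opening: 0.26
grasp_force: 0.0
```

```bash
cat > chk.py <<'E'
from h import *
p=pose();o=sensors.get_obs();print(p,o["wrist_force"],o["torque"],o["opening"]);b=eyes.snapshot("wrist")
def px(X):
    c=eyes.calibration("wrist");M=c["mount"];R=Ro.from_euler("xyz",p[3:],degrees=True).as_matrix()
    q=M[:3,:3].T@(R.T@(X-np.array(p[:3])[:,None])-M[:3,3:4]);r_=np.hypot(q[0],q[1]);th=np.arctan2(r_,q[2])
    K=c["mtx"];return K[0,0]*q[0]/r_*th+K[0,2],K[1,1]*q[1]/r_*th+K[1,2]
n=120;x0,y0=p[0],p[1]
gx,gy=np.meshgrid(np.linspace(-.06,.06,n),np.linspace(-.06,.06,n))
for Z in(.11,.132):
  u,v=px(np.stack([x0+gx.ravel(),y0+gy.ravel(),np.full(n*n,Z)]))
  w=cv2.remap(b,u.reshape(n,n).astype(np.float32),v.reshape(n,n).astype(np.float32),cv2.INTER_LINEAR)
  g=cv2.cvtColor(w,cv2.COLOR_BGR2GRAY)
  for z,m in(("dark",g<70),("bright",g>110)):
    k,l,s,ce=cv2.connectedComponentsWithStats(m.astype(np.uint8))
    for i in range(1,k):
            ys,xs=np.where(l==i)
            if s[i,4]<=8:continue
            (cx,cy),wh,an=cv2.minAreaRect(np.c_[xs,ys].astype(np.float32));e=np.linalg.eigh(np.cov(xs,ys))[1][:,1];d=np.degrees(np.arctan(e[1]/e[0]))
            if max(wh)>3*min(wh) and max(wh)<60:print(Z,z,s[i,4],"c %.4f %.4f"%(x0+(cx-59.5)/991,y0+(cy-59.5)/991),np.round(wh,1),"dir %.1f"%d)
E
python3 chk.py
```

```text
[np.float64(0.43505031085464496), np.float64(0.17564090246023992), np.float64(0.11586930406711847), np.float64(179.98099350330293), np.float64(0.002132019632744931), np.float64(28.626798192415453)] [-0.0896 -0.1449 -0.5587] [0.002  0.038  0.0212] 0.26019521636310683
0.11 dark 22 c 0.3931 0.1168 [9.8 2.2] dir 24.7
0.11 dark 437 c 0.4805 0.2005 [10.2 51.4] dir -62.8
0.11 dark 17 c 0.4627 0.1915 [8.9 1.3] dir 26.1
0.11 bright 21 c 0.4076 0.1182 [11.6  1.7] dir 31.8
0.11 bright 37 c 0.3859 0.1327 [ 4.  16.1] dir -63.0
0.11 bright 23 c 0.3759 0.1388 [ 2.8 10.1] dir -77.6
0.11 bright 67 c 0.4240 0.1715 [33.6  2. ] dir 29.2
0.11 bright 23 c 0.4927 0.1722 [ 2.  12.9] dir -63.2
0.132 dark 11 c 0.3872 0.1693 [5.9 1.9] dir 12.9
0.132 dark 32 c 0.3797 0.1759 [11.6  3.6] dir 23.6
0.132 dark 335 c 0.4834 0.2021 [ 9.1 44.7] dir -62.9
0.132 dark 15 c 0.4675 0.1939 [8.  1.3] dir 27.2
0.132 bright 32 c 0.4143 0.1269 [21.5  1.9] dir 28.8
0.132 bright 31 c 0.4011 0.1434 [ 3.5 14.9] dir -62.8
0.132 bright 16 c 0.3787 0.1621 [1.7 9.4] dir -56.8
0.132 bright 50 c 0.4341 0.1766 [29.1  1.7] dir 29.1
0.132 bright 15 c 0.4936 0.1782 [1.8 8.5] dir -65.6
0.132 bright 37 c 0.3843 0.1838 [21.5  1.8] dir 27.0
```

The wing is still at 29.1° with the body at about 27°, and the force is zero. Now I'll press with the fingertips.

Call:
apply_moves(moves=[[0.024, [0, -0.001, 0.001], 0], [0.024, [0, 0, 0.002], 0], [0.024, [0, 0, 0.002], 0], [0.024, [0, 0, 0.002], 0], [0.024, [0, 0, 0.002], 0], [0.024, [0, 0, 0.002], 0], [0.024, [0, 0, 0], 0], [0.024, [0, 0, 0], 0]])

```text
time: 15.15
eef_pos: [0.4344, 0.1767, 0.1053]
eef_rot: [-180.0, 0.0, 28.6]
wrist_force: [-2.2, -1.2, 4.9]
opening: 0.253
grasp_force: 2.3
```

Call:
apply_moves(moves=[[0.024, [0, 0, 0.001], 0], [0.024, [0, 0, 0.001], 0], [0.024, [0, 0, 0.001], 0], [0.024, [0, 0, 0], 0], [0.024, [0, 0, 0], 0], [0.024, [0, 0, 0], 0], [0.024, [0, 0, 0], 0]])

```text
time: 15.85
eef_pos: [0.4348, 0.1769, 0.1041]
eef_rot: [180.0, -0.0, 28.6]
wrist_force: [-10.2, -3.8, 21.0]
opening: 0.259
grasp_force: 10.4
```

```bash
python3 chk.py
```

```text
[np.float64(0.43477054520837066), np.float64(0.17685108801519733), np.float64(0.10412753571445518), np.float64(179.98708001114656), np.float64(-0.03579708966687863), np.float64(28.64412938937651)] [-10.1651  -3.8346  20.9595] [-0.5585  1.9431  0.0363] 0.25941074833163064
0.11 dark 74 c 0.3955 0.1198 [21.5  5.6] dir 30.8
0.11 dark 451 c 0.4811 0.2008 [10.7 51.9] dir -62.8
0.11 dark 15 c 0.4640 0.1920 [8.5 1.3] dir 28.8
0.11 bright 41 c 0.4098 0.1234 [26.9  2. ] dir 30.2
0.11 bright 40 c 0.3894 0.1361 [ 4.8 16.2] dir -63.9
0.11 bright 151 c 0.4870 0.1510 [ 5.  37.1] dir -61.4
0.11 bright 12 c 0.3828 0.1577 [1.3 8. ] dir -62.0
0.11 bright 57 c 0.4920 0.1632 [ 5.3 20.1] dir -65.0
0.11 bright 65 c 0.4266 0.1725 [33.1  1.9] dir 28.9
0.11 bright 17 c 0.4917 0.1761 [2.2 6.6] dir -67.5
0.11 bright 25 c 0.3806 0.1853 [13.9  1.8] dir 26.2
0.132 dark 44 c 0.3914 0.1717 [15.1  3. ] dir 18.4
0.132 dark 335 c 0.4837 0.2029 [ 9.2 44.3] dir -62.5
0.132 dark 11 c 0.4695 0.1952 [6.7 1.3] dir 26.6
0.132 bright 21 c 0.4182 0.1333 [13.9  1.3] dir 27.6
0.132 bright 32 c 0.4042 0.1453 [ 3.8 11.8] dir -61.1
0.132 bright 17 c 0.3827 0.1654 [1.7 8.6] dir -53.7
0.132 bright 48 c 0.4373 0.1783 [27.8  1.7] dir 29.0
0.132 bright 12 c 0.4936 0.1800 [1.3 7.6] dir -68.9
0.132 bright 32 c 0.3926 0.1869 [20.6  1.8] dir 27.5
0.132 bright 9 c 0.4272 0.2364 [6. 1.] dir -4.4
```

The panel is home (TCP at 0.104, force well above the spring). I'll ease the excess push and side load.

Call:
apply_moves(moves=[[0.024, [-0.0005, 0, -0.0004], 0], [0.024, [-0.0005, 0, -0.0004], 0], [0.024, [0, 0, 0], 0], [0.024, [0, 0, 0], 0], [0.024, [0, 0, 0], 0], [0.024, [0, 0, 0], 0]])

```text
time: 16.5
eef_pos: [0.4345, 0.1767, 0.1042]
eef_rot: [180.0, -0.1, 28.6]
wrist_force: [-3.0, 0.2, 9.8]
opening: 0.256
grasp_force: 5.2
```

Call:
apply_moves(moves=[[0.024, [0, 0, 0.0004], 0], [0.024, [0, 0, 0], 0], [0.024, [0, 0, 0], 0], [0.024, [0, 0, 0], 0], [0.024, [0, 0, 0], 0], [0.024, [0, 0, 0], 0], [0.024, [0, 0, 0], 0], [0.024, [0, 0, 0], 0]])

```text
time: 17.3
eef_pos: [0.4345, 0.1767, 0.1042]
eef_rot: [180.0, -0.1, 28.6]
wrist_force: [-4.8, -0.1, 13.5]
opening: 0.257
grasp_force: 6.9
```

```bash
python3 chk.py | egrep "^\[|0.132 dark 3|0.132 bright 4|0.11 dark 1"; python3 -c "
from h import *
import time
print(sensors.get_obs()['wrist_force'],r.job_done())"
```

```text
[np.float64(0.4345195291491429), np.float64(0.17672796890001435), np.float64(0.10418616210216894), np.float64(179.98882306537735), np.float64(-0.1327214651137704), np.float64(28.639375239496488)] [-4.7752 -0.0753 13.5344] [-0.0115  0.8901  0.0084] 0.2571066746949035
0.11 dark 15 c 0.4638 0.1919 [8.5 1.3] dir 28.8
0.132 dark 338 c 0.4835 0.2028 [ 9.2 44.3] dir -62.5
0.132 bright 47 c 0.3937 0.1531 [ 4.2 14.4] dir -56.5
0.132 bright 47 c 0.4371 0.1782 [27.8  1.6] dir 28.8
the job is handed in; nothing more can be done
[-4.3728  0.0273 13.9484] None
```

I handed the job in at about 17 s of robot time. By my measurements the grey logger stands on its foot, the wing is within about 2° of the ridges, and the fingertips hold the panel home with about 13.5 N; the verdict was not shown.

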